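# Unclip the battery box cover

## Task

Take the cover off the battery box so that its cells can be changed: pinch the cover across, press its snap tab inward only just as far as it needs to let go while lifting gently, without forcing or crushing the tab, and lift the cover straight off. Set it down right way up on its legs in the middle of the cork mat, without dropping it, and leave the oil bottle, the screw tin and the track rubber where they are.

Things in the scene. Friction and masses are not known exactly. Their poses are not given: they have to be found in the camera images.
- case: black plastic battery box case, screwed down; rim 28 mm above the worktop. Origin on its underside. x points from the tab side to the back, y along its 100 mm length, z up. It reaches x = -36 (tab side) to +26 mm, y = +-50 mm, with 3 mm high screw ears to y = +-64 mm. Beneath the tab lies a fixed steel strike plate (top 27.5 mm up) with a slot; keep fingertips 31 mm or more above the worktop
- cover_grip (a point): middle of the pinch, half-way up the grey plastic cover (46 x 100 mm, about 0.09 kg), seated on the case; axes as the case's. Seated it is 50 mm above the worktop. From here: cover's top +14 mm, lower edge of the walls -22 mm, underside of its two legs -32 mm (they hang 10 mm into the case with 1 mm play all round; it stands on them when set down). Raised 10 mm it is clear of the case
- back_wall (a point): centre of the outer face of the cover's plain flat back wall, 28 mm from cover_grip in +x: one finger bears here. The walls are rigid. This finger must not shove the cover along: as the fingers close, let the hand follow so that this finger stays where it is
- tab_face (a point): centre of the outer face of the snap tab's ridged button, facing -x, at rest 28 mm from cover_grip in -x (56 mm across from the back wall). The button is 26 mm wide (y), 31 mm high (30 to 61 mm above the worktop when seated) and stands 10 mm proud of the cover's front wall: the other finger presses it inward (+x)
- tab: the snap tab, sliding in the cover along x by at most 10 mm; it starts to move at 6 N and takes 0.6 N more per mm. A nose on its foot hooks outward under the strike plate, with 1 mm of upward play. The forces on it from finger and plate must not add up to more than 24 N or it snaps: press in steps below 1 mm and tug up with 3 to 4 N after each until it comes up. Origin: 2 mm in +x, 32 mm below cover_grip
- slot (a point): about the middle of the strike plate's slot, in the case. The plate was screwed on by hand, so how far the tab must be pressed differs from box to box and cannot be measured beforehand: the nose comes free after 1 to 7 mm. Under 2 mm farther in, the tab's foot strikes the other edge of the slot
- mat: cork mat, 130 x 150 mm, 3 mm thick, fixed flat on the worktop on one side of the case (either side). Origin: centre of its underside
- oil_bottle: dropper bottle, 25 mm across, 85 mm tall, standing between the case and the mat; origin at the centre of its underside. Must not be moved
- screw_tin: round screw tin, 54 mm across, 21 mm high; origin at the centre of its underside. Must not be moved
- track_rubber: small brown abrasive block, 23 x 52 x 13 mm; origin at the centre of its underside. Must not be moved

How it is judged:
On the way:
1. the cover is lifted clear of the case, held by the fingers (z of cover_grip in the frame of case above 0.067 m and contact force between the fingers and tab above 0.5 N), for 0.2 s.
At the end, for the whole second after the job is handed in: the cover stands at rest, right way up (within 0.1 rad) on its legs on the cork mat, its grip point within 35 mm of the mat's centre and 31 to 39 mm above the worktop (horizontal distance between cover_grip and mat below 0.035 m and height (world z) of cover_grip between 0.031 and 0.039 m and angle between cover_grip's own z axis and vertical below 0.1 rad and linear speed of tab below 0.02 m/s); the robot touches nothing.
It fails at once if the snap tab is overloaded: the forces on it come to more than 24 N (contact force between tab and anything else above 24 N).
It fails at once if the cover is dropped: it falls free at more than 0.5 m/s (linear speed of tab above 0.5 m/s and contact force between the fingers and tab below 0.1 N).
It fails at once if the oil bottle, screw tin or track rubber is moved by more than 15 mm (distance of any of oil_bottle, screw_tin, track_rubber from where it was at the start of the episode above 0.015 m).
It also fails if it takes over 72 s, if anything falls off the work surface, if the arm or the gripper's body presses on something with over 40 N, if the wrist force passes 120 N, or if a joint passes its speed limit or range.

## Robot

A 6-joint arm with a two-finger parallel gripper is mounted at the origin on a cart in front of the work surface, level with it; the furniture and walls round the work are solid. World frame = base frame: x ahead of the robot, y to its left, z up, the work surface at z = 0. Lengths are in m, angles in rad, forces in N, time in s.
With the tool pointing down it reaches from about 0.35 to 0.875 m from the base axis. Payload 4.2 kg.
Tool frame: the origin (TCP) lies on the centre line of the jaws, within the pads' length; the fingertips stand r.tips_ahead ahead of it and the grasp point (between the pads) lies 6 mm ahead of it (r.tips_ahead is the distance from the TCP to the fingertips, in m); z points along the fingers, y is the line along which they close (so a half turn about z gives the same grasp; the last joint's range is limited). The gripper opens to 87 mm and grips with 3 to 60 N. Pads are 19 mm wide; open, the fingers measure 117 mm over their backs; the gripper's body (75 mm by 190 mm) begins 51 mm behind the grasp point.
Start: joints at [-0.95, 0.385, 0.008, 0, -1.194, -0.259], TCP at [0.221, -0.585, 0.248] pointing down, gripper open.
Joint ranges: [-3.14, 3.14], [-1.21, 2.06], [-1.07, 1.41], [-3.16, 2.05], [-2.99, -0.16], [-3.1, 3.1]. Speed limits (rad/s): [2.79, 2.79, 3.14, 3.14, 3.14, 3.14].

## Interface

Orientations are given as a unit quaternion [x, y, z, w].
In Python, from station import r, cams, workorder gives the robot as it stands.
- The arm moves only by the tool move_arm, never from a script. Its argument "series" is text: rows parted by semicolons, each of 5 numbers parted by spaces: the opening, from 0 (shut) to 1 (fully open), then the shift along the tool's x, y, z in m, then the turn about the tool's z in degrees. A call has 1 to 20 rows; each row is the pose to reach, as a shift and turn from the pose commanded when the call began, along the tool's axes at that moment; what a row does not reach only later rows make up. A row lasts 1/10 s, in which the tool goes at most 50 mm and 8.59 degrees, less where a joint would pass 70% of its speed; a pose out of reach is approached as far as the arm can. A call with a gripper value outside its range is refused whole. The fingers move at their own pace and stop on an object; "force" is the grip in N (left out, the last holds). Time passes only in rows, so rows that repeat a pose let the fingers close. It gives the time, the measured TCP pose, the force, the opening and the grip force at its end, in the units of the state.
- r.read_state(): the state, without advancing time (a new reading comes with each control period).
- cams.read_camera(name): name is "side" or "top" or "wrist"; returns a dict with "frame" (480x640x3 uint8, red, green, blue), "fx", "fy", "cx", "cy" (pixels), "xyz" and "attitude" of the camera in the world. Camera axes: x right, y down, z forward; pixel columns grow to the right and rows downward; lengths in m; the calibration is good to about 2 mm. A picture is of the moment at which its call begins. There is no depth.
- workorder.close_job(): hands the job in; it is judged then, once.
The state is a dict: "time": time; "joints": joint angles; "joint_vel": joint speeds; "effort": joint torques, N m; "tcp_pos": TCP position; "ee_rot": TCP orientation; "contact_force": force on the tool from outside, world axes, zero at the start; "moment": the same for the moment, N m; "finger_gap": opening from 0.0 (shut) to 1.0 (fully open); "finger_force": force on a finger pad.
Only numpy, scipy, OpenCV 4.12 (cv2) and the standard library are available. Lean on these libraries where they do the work, as an engineer would, in place of code of your own. Each camera call takes 0.05 s, during which the arm holds its last target. There are 200 camera calls.

## Working session

There is one attempt and no reset: what is moved stays moved. The work goes in short steps, Python scripts to look and compute and a tool call to move; the robot and the scene stay as the last step left them, time stands still between calls to the robot, and variables do not carry over. Pictures are saved under pics/ and viewed, at most 10 in all, crops included, and the job is handed in when it is done.

Besides the shell and the picture viewer there is one more tool, called in YAML: its name, and indented under it one key for each argument. move_arm: Moves the arm, as the interface text tells. Its arguments: {"type":"object","properties":{"series":{"type":"string"},"force":{"type":"number"}},"required":["series"]}

```bash
ls; mkdir -p pics
python3 - <<'E'
from station import r,cams
import cv2
print(r.read_state(), r.tips_ahead)
for n in ("top","side"):
    c=cams.read_camera(n); cv2.imwrite(f"pics/{n}0.png",c["frame"][:,:,::-1]); print(n,{k:c[k] for k in c if k!="frame"})
E
```

```text
pics
{'time': 0.0, 'joints': array([-9.50380216e-01,  3.85563055e-01,  6.63000934e-03, -5.15792124e-04,
       -1.19400416e+00, -2.58583053e-01]), 'joint_vel': array([-4.70902864e-04,  7.09012286e-04,  1.31032137e-05,  8.89723684e-04,
        5.67681425e-04, -7.01737975e-04]), 'effort': array([-4.16376224e-04, -3.90666497e+01,  1.87408555e+01,  4.21994850e+00,
        1.10186648e-02, -1.95059165e-04]), 'tcp_pos': array([ 0.22106171, -0.58401136,  0.24645477]), 'ee_rot': array([-1.79837516e-01,  9.83695717e-01,  1.07070060e-03, -2.38535225e-04]), 'contact_force': array([ 0.0974543 , -0.55168327,  0.02439531]), 'moment': array([-0.03171837,  0.01792292, -0.03467366]), 'finger_force': 0.0, 'finger_gap': 1.0027816842006616} 0.025
top {'fx': 589.1842707055647, 'fy': 589.1842707055647, 'cx': 319.0719805044032, 'cy': 241.09330779683543, 'xyz': array([0.22109588, 0.00304354, 1.57323377]), 'attitude': array([ 0.71244248, -0.69687719,  0.05901497, -0.05749028])}
side {'fx': 476.63216616008845, 'fy': 476.63216616008845, 'cx': 321.9803446296754, 'cy': 235.6907089101488, 'xyz': array([0.01712079, 0.72272142, 0.47853633]), 'attitude': array([-0.23187379,  0.81597082, -0.50553208,  0.15768155])}
```

View pics/top0.png

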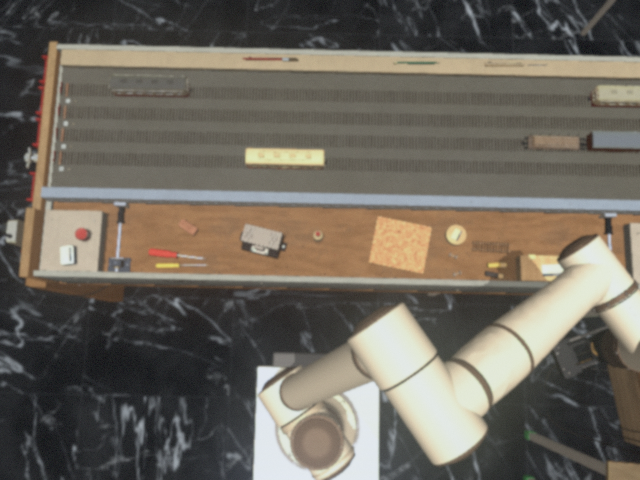

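View pics/side0.png

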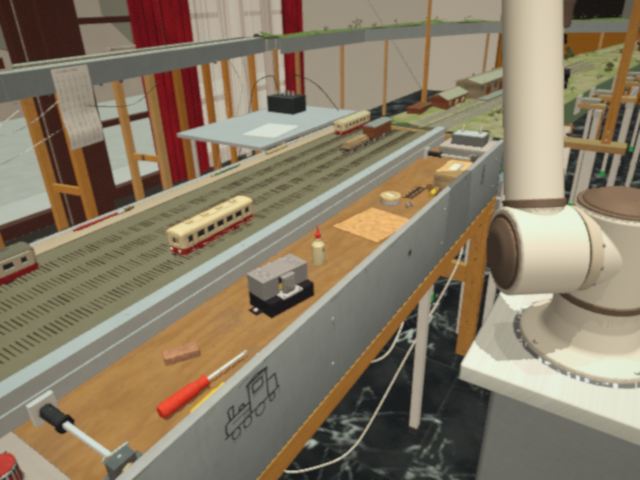

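The top view shows the case at about (262,240) with its tab side towards the robot (image bottom). The bottle is at (318,236), the mat at (400,244), the tin at (457,234) and the rubber at (187,227). The side view shows the same arrangement, with the tab button at (290,285).

```bash
cat > h.py <<'E'
import numpy as np,cv2
from scipy.spatial.transform import Rotation as R
def cast(c,uv,z):
    uv=np.atleast_2d(uv).astype(float)
    d=np.c_[(uv[:,0]-c["cx"])/c["fx"],(uv[:,1]-c["cy"])/c["fy"],np.ones(len(uv))]
    d=R.from_quat(c["attitude"]).apply(d); p=np.array(c["xyz"])
    return p+d*((z-p[2])/d[:,2])[:,None]
def proj(c,P):
    q=R.from_quat(c["attitude"]).inv().apply(np.atleast_2d(P)-c["xyz"])
    return np.c_[q[:,0]/q[:,2]*c["fx"]+c["cx"],q[:,1]/q[:,2]*c["fy"]+c["cy"]]
def blob(m,roi):
    x0,y0,x1,y1=roi; k=np.zeros(m.shape,np.uint8); k[y0:y1,x0:x1]=m[y0:y1,x0:x1]*1
    cs,_=cv2.findContours(k,cv2.RETR_EXTERNAL,cv2.CHAIN_APPROX_NONE)
    return max(cs,key=cv2.contourArea)[:,0,:]
def rect(c,cnt,z):
    P=cast(c,cnt,z)[:,:2]; (x,y),(w,h),a=cv2.minAreaRect((P*1000).astype(np.float32))
    return np.round([x,y,w,h,a],1)
E
python3 - <<'E'
from h import *
from station import cams
c=cams.read_camera("top"); f=c["frame"]; hsv=cv2.cvtColor(f,cv2.COLOR_RGB2HSV)
H,S,V=[hsv[...,i].astype(int) for i in range(3)]
g=blob((S<40)&(V>95),(230,215,300,262)); print("cover",rect(c,g,.064),len(g))
m=blob((S>80)&(V>185),(355,208,440,278)); print("mat",rect(c,m,.003))
print("bottle",cast(c,(318,235),.085), "tin",cast(c,(457,234),.02),"rub",cast(c,(187,227),.013))
print("front edge z0",cast(c,[(262,270),(400,278)],0.0),"back wall",cast(c,[(262,205),(400,208)],0))
s=cams.read_camera("side")
cv2.imwrite("pics/crop.png",np.hstack([cv2.resize(f[195:290,150:290][:,:,::-1],(700,475))[:,:400+0],cv2.resize(s["frame"][200:340,180:300][:,:,::-1],(400,475))]))
E
```

```text
cover [469.7 154.9 102.   64.8  77.1] 111
mat [ 479.  -215.7  151.5  131.2   79.2]
bottle [[0.4846319  0.00563144 0.085     ]] tin [[ 0.50723166 -0.36667979  0.02      ]] rub [[0.51132994 0.35891593 0.013     ]]
front edge z0 [[ 0.40093548  0.15394005  0.        ]
 [ 0.38760178 -0.21654605  0.        ]] back wall [[ 0.57950873  0.16066759  0.        ]
 [ 0.57966328 -0.21669924  0.        ]]
```

View pics/crop.png

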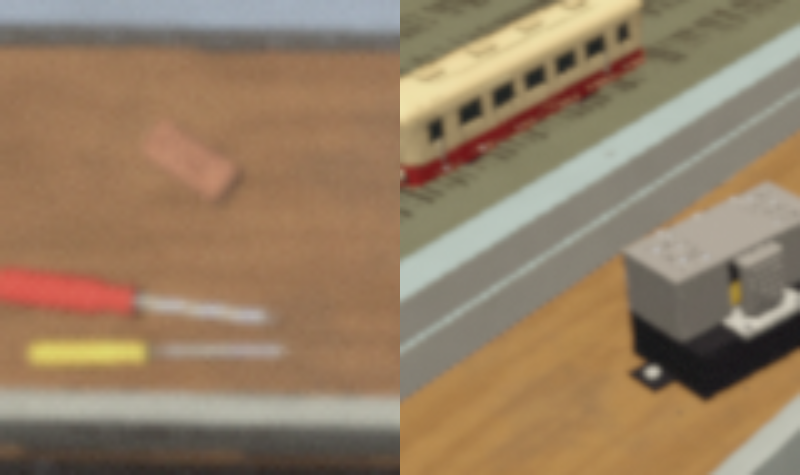

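The crop shows the case with the tab button and strike plate facing the camera. The side wall behind the case looks as tall as the cover or lower.

```bash
cat >> h.py <<'E'
def rel(target,yaw):  # yaw deg = world angle wanted of tool y
    from station import r
    s=r.read_state(); T=R.from_quat(s["ee_rot"]); y=T.apply([0,1,0]); 
    cur=np.degrees(np.arctan2(y[1],y[0])); dt=-((yaw-cur+90)%180-90)
    return "shift",np.round(T.inv().apply(np.array(target)-s["tcp_pos"]),4),"turn",round(dt,2),"yaw",round(cur,2),"tcp",np.round(s["tcp_pos"],4),"t",s["time"]
E
python3 - <<'E'
from h import *
from station import r,cams
s=r.read_state(); T=R.from_quat(s["ee_rot"]); c=cams.read_camera("wrist")
print("cam in tool",T.inv().apply(c["xyz"]-s["tcp_pos"]),(T.inv()*R.from_quat(c["attitude"])).as_matrix().round(3).tolist(),c["fx"])
print(*rel([.47,.15,.247],-12.9))
sd=cams.read_camera("side")
for x in (.58,.40):
  for z in (0,.03,.06,.1): print(x,z,proj(sd,[x,.155,z]).round(0))
E
```

```text
cam in tool [ 0.06997953 -0.00028197 -0.13646158] [[-0.001, -0.967, -0.256], [1.0, -0.001, -0.001], [0.001, -0.256, 0.967]] 361.8049283300033
shift [-0.4926  0.5987  0.0006] turn -56.38 yaw 110.72 tcp [ 0.2211 -0.5843  0.247 ] t 0.25
0.58 0 [[240. 283.]]
0.58 0.03 [[238. 269.]]
0.58 0.06 [[236. 255.]]
0.58 0.1 [[234. 236.]]
0.4 0 [[318. 310.]]
0.4 0.03 [[318. 296.]]
0.4 0.06 [[317. 281.]]
0.4 0.1 [[317. 260.]]
```

move_arm:
  series: "1 -0.493 0.599 0 -56.4;1 -0.493 0.599 0 -56.4;1 -0.493 0.599 0 -56.4;1 -0.493 0.599 0 -56.4;1 -0.493 0.599 0 -56.4;1 -0.493 0.599 0 -56.4;1 -0.493 0.599 0 -56.4;1 -0.493 0.599 0 -56.4;1 -0.493 0.599 0 -56.4;1 -0.493 0.599 0 -56.4;1 -0.493 0.599 0 -56.4;1 -0.493 0.599 0 -56.4;1 -0.493 0.599 0 -56.4;1 -0.493 0.599 0 -56.4;1 -0.493 0.599 0 -56.4;1 -0.493 0.599 0 -56.4;1 -0.493 0.599 0 -56.4;1 -0.493 0.599 0 -56.4;1 -0.493 0.599 0 -56.4;1 -0.493 0.599 0 -56.4"

```text
time: 2.3
tcp_pos: [0.47, 0.1491, 0.2478]
ee_rot: [-0.623, 0.782, 0.0, 0.0]
contact_force: [0.1, -0.8, 0.2]
finger_gap: 1.0
finger_force: 0.0
```

Run:
```python
from h import *
from station import r,cams
print(*rel([.47,.15,.247],-12.9),r.read_state()["contact_force"])
c=cams.read_camera("wrist"); cv2.imwrite("pics/w1.png",c["frame"][:,:,::-1]); np.savez("w1.npz",**c)
t=np.radians(-12.9); ux=np.array([np.cos(t),np.sin(t),0]); uy=np.array([-ux[1],ux[0],0])
```

```text
shift [-0.0009  0.0002  0.0008] turn -0.05 yaw 167.05 tcp [0.47   0.1491 0.2478] t 2.3 [ 0.08296671 -0.8496348   0.16000035]
```

View pics/w1.png

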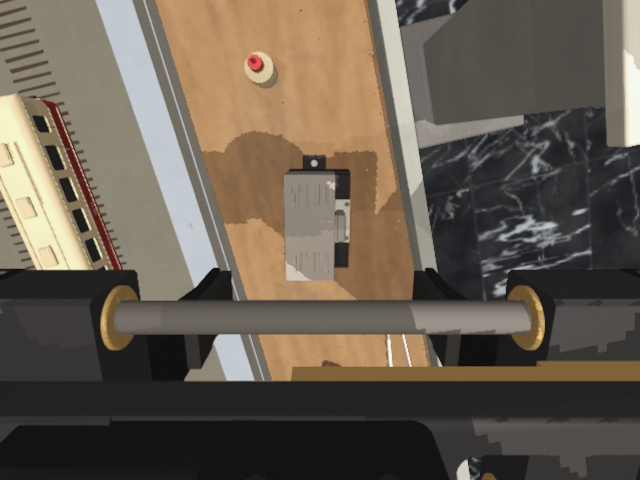

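The wrist view shows the cover upright in the frame, with its top face from about (286,172) to (334,280). The button is at (341,228) on the right (tool +y), and the bottle is at (258,68), well clear.

Run:
```python
from h import *
d=np.load("w1.npz"); c={k:d[k] for k in d}; f=c["frame"]
g=f[165:290,275:360].astype(int)
for row in (190,228,260): print(row,[tuple(f[row,x])[1] for x in range(278,356)])
for col in (300,320): print(col,[f[y,col][1] for y in range(164,180)],[f[y,col][1] for y in range(272,288)])
for col in (341,346): print(col,[f[y,col][1] for y in range(190,260)])
hsv=cv2.cvtColor(f,cv2.COLOR_RGB2HSV); b=blob((hsv[...,1]<45)&(hsv[...,2]>100),(275,165,336,290)); print(rect(c,b,.064))
```

```text
190 [np.uint8(108), np.uint8(108), np.uint8(107), np.uint8(106), np.uint8(104), np.uint8(113), np.uint8(133), np.uint8(134), np.uint8(135), np.uint8(135), np.uint8(134), np.uint8(135), np.uint8(135), np.uint8(127), np.uint8(115), np.uint8(132), np.uint8(133), np.uint8(135), np.uint8(136), np.uint8(136), np.uint8(129), np.uint8(116), np.uint8(131), np.uint8(131), np.uint8(136), np.uint8(136), np.uint8(136), np.uint8(133), np.uint8(127), np.uint8(129), np.uint8(128), np.uint8(135), np.uint8(136), np.uint8(136), np.uint8(137), np.uint8(139), np.uint8(133), np.uint8(130), np.uint8(136), np.uint8(136), np.uint8(128), np.uint8(116), np.uint8(134), np.uint8(133), np.uint8(135), np.uint8(136), np.uint8(135), np.uint8(129), np.uint8(116), np.uint8(133), np.uint8(131), np.uint8(136), np.uint8(136), np.uint8(136), np.uint8(136), np.uint8(137), np.uint8(125), np.uint8(76), np.uint8(38), np.uint8(38), np.uint8(38), np.uint8(40), np.uint8(39), np.uint8(39), np.uint8(37), np.uint8(38), np.uint8(38), np.uint8(37), np.uint8(38), np.uint8(38), np.uint8(38), np.uint8(47), np.uint8(74), np.uint8(98), np
[... 4720 characters left out ...]
int8(171), np.uint8(170), np.uint8(161), np.uint8(148), np.uint8(156), np.uint8(164), np.uint8(163), np.uint8(163), np.uint8(163), np.uint8(164), np.uint8(163), np.uint8(164), np.uint8(163), np.uint8(159), np.uint8(151), np.uint8(155), np.uint8(172), np.uint8(186), np.uint8(186), np.uint8(186), np.uint8(185), np.uint8(163), np.uint8(116), np.uint8(110), np.uint8(108), np.uint8(117), np.uint8(160), np.uint8(173), np.uint8(124), np.uint8(40), np.uint8(42), np.uint8(41), np.uint8(41), np.uint8(41), np.uint8(41), np.uint8(40), np.uint8(40), np.uint8(41), np.uint8(40), np.uint8(40), np.uint8(40), np.uint8(41), np.uint8(41), np.uint8(40), np.uint8(40), np.uint8(39)]
[483.  154.8  98.5  45.9  76.9]
```

Run:
```python
from h import *
print(*rel([.4781,.1559,.060],-13.0))
```

```text
shift [-0.0083 -0.0063  0.1879] turn 0.05 yaw 167.05 tcp [0.4701 0.1492 0.2479] t 2.35
```

move_arm:
  series: "1 -0.008 -0.006 0.04 0;1 -0.008 -0.006 0.08 0;1 -0.008 -0.006 0.11 0;1 -0.008 -0.006 0.13 0;1 -0.008 -0.006 0.15 0;1 -0.008 -0.006 0.165 0;1 -0.008 -0.006 0.175 0;1 -0.008 -0.006 0.182 0;1 -0.008 -0.006 0.187 0;1 -0.008 -0.006 0.187 0;1 -0.008 -0.006 0.187 0"
  force: 8

```text
time: 3.45
tcp_pos: [0.4783, 0.1569, 0.061]
ee_rot: [-0.623, 0.782, -0.0, 0.001]
contact_force: [0.5, -0.3, 0.2]
finger_gap: 1.0
finger_force: 0.0
```

Run:
```python
from h import *
from station import cams,r
print(*rel([.4781,.1559,.060],-13.0)); s=r.read_state(); T=R.from_quat(s["ee_rot"]); print("F tool",T.inv().apply(s["contact_force"]))
c=cams.read_camera("wrist"); cv2.imwrite("pics/w2.png",c["frame"][:,:,::-1])
```

```text
shift [ 0.001 -0.     0.001] turn 0.14 yaw 167.14 tcp [0.4783 0.1569 0.061 ] t 3.45
F tool [ 0.16433132 -0.59526111 -0.1822757 ]
```

View pics/w2.png

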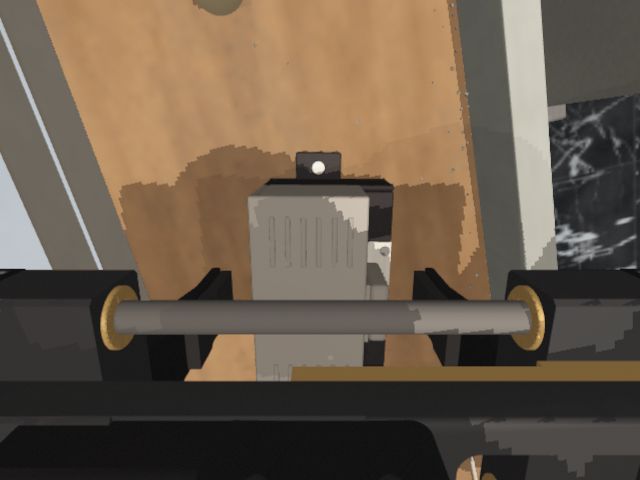

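The wrist view shows the cover and button (columns 250–388) centred between the open jaws, whose pads are at about 231 and 414. I'll narrow the jaws next and then feel for the back wall.

move_arm:
  series: "0.9 0 0 0 0;0.8 0 0 0 0;0.75 0 0 0 0;0.72 0 0 0 0;0.71 0 0 0 0;0.7 0 0 0 0;0.7 0 0 0 0;0.7 0 0 0 0"
  force: 8

```text
time: 4.3
tcp_pos: [0.4779, 0.1567, 0.0605]
ee_rot: [-0.623, 0.782, -0.0, -0.0]
contact_force: [-0.0, -0.1, 0.2]
finger_gap: 0.702
finger_force: 0.0
```

```bash
cat > st.py <<'E'
from h import *
from station import r
s=r.read_state(); T=R.from_quat(s["ee_rot"]); t=np.radians(-13)
p=s["tcp_pos"]; g=s["finger_gap"]*87
h=1000*((p[0]-.4781)*np.cos(t)+(p[1]-.1559)*np.sin(t))
print("t",round(s["time"],2),"hand_x %.2f back %.2f tab %.2f z %.2f gap %.2f"%(h,h+g/2,h-g/2,p[2]*1000,g),"Ftool",T.inv().apply(s["contact_force"]).round(2),"M",T.inv().apply(s["moment"]).round(2),"ff",round(s["finger_force"],2))
E
python3 st.py
```

```text
t 4.3 hand_x -0.33 back 30.19 tab -30.85 z 60.53 gap 61.04 Ftool [ 0.13 -0.02 -0.23] M [-0.05 -0.07  0.01] ff 0.0
```

move_arm:
  series: "0.7 0 0.0005 0 0;0.7 0 0.001 0 0;0.7 0 0.0015 0 0;0.7 0 0.0015 0 0"

```text
time: 4.7
tcp_pos: [0.4764, 0.157, 0.0606]
ee_rot: [-0.623, 0.782, -0.0, 0.0]
contact_force: [-0.4, 0.8, -1.0]
finger_gap: 0.699
finger_force: 0.0
```

```bash
python3 st.py
```

```text
t 4.7 hand_x -1.89 back 28.51 tab -32.30 z 60.56 gap 60.81 Ftool [-0.7   0.62  0.99] M [-0.08  0.03  0.01] ff 0.02
```

move_arm:
  series: "0.7 0 0.0003 0 0;0.7 0 0.0006 0 0;0.7 0 0.0006 0 0"

```text
time: 5.0
tcp_pos: [0.476, 0.1572, 0.0606]
ee_rot: [-0.623, 0.782, -0.0, 0.0]
contact_force: [0.7, -0.8, -0.8]
finger_gap: 0.699
finger_force: 0.3
```

```bash
python3 st.py
```

```text
t 5.0 hand_x -2.36 back 28.02 tab -32.75 z 60.59 gap 60.77 Ftool [ 0.58 -0.86  0.8 ] M [ 0.1  -0.07 -0.07] ff 0.27
```

move_arm:
  series: "0.694 0 -0.0002 0 0;0.688 0 -0.0005 0 0;0.682 0 -0.0007 0 0;0.676 0 -0.001 0 0;0.67 0 -0.0013 0 0;0.664 0 -0.0015 0 0;0.658 0 -0.0018 0 0;0.65 0 -0.0021 0 0;0.65 0 -0.0021 0 0;0.65 0 -0.0021 0 0"
  force: 12

```text
time: 6.0
tcp_pos: [0.478, 0.1567, 0.0606]
ee_rot: [-0.623, 0.782, -0.0, 0.0]
contact_force: [0.6, -0.2, -0.7]
finger_gap: 0.652
finger_force: 0.3
```

```bash
python3 st.py
```

```text
t 6.0 hand_x -0.26 back 28.10 tab -28.62 z 60.57 gap 56.72 Ftool [ 0.03 -0.61  0.75] M [0.04 0.05 0.02] ff 0.3
```

move_arm:
  series: "0.646 0 -0.0002 0 0;0.642 0 -0.0004 0 0;0.638 0 -0.0006 0 0;0.635 0 -0.0007 0 0;0.635 0 -0.0007 0 0;0.635 0 -0.0007 0 0"

```text
time: 6.6
tcp_pos: [0.4786, 0.1565, 0.0606]
ee_rot: [-0.623, 0.782, 0.0, -0.0]
contact_force: [-1.3, -0.4, 0.8]
finger_gap: 0.634
finger_force: 5.9
```

```bash
python3 st.py
```

```text
t 6.6 hand_x 0.30 back 27.88 tab -27.29 z 60.60 gap 55.17 Ftool [ 0.66  1.21 -0.81] M [-0.39 -0.07  0.06] ff 5.89
```

move_arm:
  series: "0.635 0 0 -0.0005 0;0.635 0 0 -0.001 0;0.635 0 0 -0.001 0"

```text
time: 6.9
tcp_pos: [0.4785, 0.1564, 0.0614]
ee_rot: [-0.623, 0.782, 0.0, -0.0]
contact_force: [-0.3, -0.6, -1.4]
finger_gap: 0.637
finger_force: 6.3
```

```bash
python3 st.py
```

```text
t 6.9 hand_x 0.32 back 28.02 tab -27.38 z 61.43 gap 55.40 Ftool [0.66 0.12 1.4 ] M [-0.08 -0.01  0.05] ff 6.27
```

move_arm:
  series: "0.635 0 0 -0.0003 0;0.635 0 0 -0.0006 0;0.635 0 0 -0.0006 0"

```text
time: 7.2
tcp_pos: [0.4785, 0.1564, 0.0617]
ee_rot: [-0.623, 0.782, 0.0, -0.0]
contact_force: [1.0, 0.0, -5.3]
finger_gap: 0.635
finger_force: 5.9
```

```bash
python3 st.py
```

```text
t 7.2 hand_x 0.23 back 27.87 tab -27.40 z 61.73 gap 55.27 Ftool [-0.26 -0.95  5.3 ] M [ 0.23 -0.15 -0.01] ff 5.88
```

move_arm:
  series: "0.635 0 0 0.0006 0;0.631 0 -0.0002 0.0006 0;0.627 0 -0.0004 0.0006 0;0.627 0 -0.0004 0.0006 0;0.627 0 -0.0004 0.0003 0;0.627 0 -0.0004 0.0001 0;0.627 0 -0.0004 0.0001 0"

```text
time: 7.9
tcp_pos: [0.4789, 0.1564, 0.0618]
ee_rot: [-0.623, 0.782, 0.0, -0.0]
contact_force: [0.2, -1.0, -5.5]
finger_gap: 0.628
finger_force: 6.6
```

```bash
python3 st.py
```

```text
t 7.9 hand_x 0.66 back 27.98 tab -26.66 z 61.79 gap 54.65 Ftool [ 0.9  -0.43  5.48] M [ 0.06 -0.17 -0.03] ff 6.56
```

move_arm:
  series: "0.627 0 0 0.0006 0;0.623 0 -0.0002 0.0006 0;0.619 0 -0.0004 0.0006 0;0.619 0 -0.0004 0.0006 0;0.619 0 -0.0004 0.0003 0;0.619 0 -0.0004 0.0001 0;0.619 0 -0.0004 0.0001 0"

```text
time: 8.6
tcp_pos: [0.4795, 0.1564, 0.0619]
ee_rot: [-0.623, 0.782, 0.0, 0.0]
contact_force: [1.6, -0.3, -2.4]
finger_gap: 0.619
finger_force: 6.9
```

```bash
python3 st.py
```

```text
t 8.6 hand_x 1.22 back 28.16 tab -25.72 z 61.90 gap 53.88 Ftool [-0.05 -1.64  2.38] M [ 0.05 -0.05  0.01] ff 6.93
```

move_arm:
  series: "0.619 0 0 -0.0002 0;0.619 0 0 -0.0003 0;0.619 0 0 -0.0003 0"

```text
time: 8.9
tcp_pos: [0.4797, 0.1563, 0.0625]
ee_rot: [-0.624, 0.782, -0.0, 0.0]
contact_force: [1.5, -1.5, -2.1]
finger_gap: 0.617
finger_force: 6.6
```

```bash
python3 st.py
```

```text
t 8.9 hand_x 1.46 back 28.31 tab -25.38 z 62.48 gap 53.69 Ftool [ 1.16 -1.78  2.12] M [0.28 0.14 0.03] ff 6.56
```

move_arm:
  series: "0.619 0 0 -0.0004 0;0.619 0 0 -0.0008 0;0.619 0 0 -0.001 0;0.619 0 0 -0.001 0"

```text
time: 9.3
tcp_pos: [0.4797, 0.1565, 0.0634]
ee_rot: [-0.623, 0.782, -0.0, 0.0]
contact_force: [2.5, -0.7, -1.4]
finger_gap: 0.621
finger_force: 6.2
```

```bash
python3 st.py
```

```text
t 9.3 hand_x 1.44 back 28.46 tab -25.58 z 63.45 gap 54.04 Ftool [ 0.14 -2.6   1.36] M [ 0.53  0.01 -0.04] ff 6.23
```

move_arm:
  series: "0.619 0 0 -0.0007 0;0.619 0 0 -0.0014 0;0.619 0 0 -0.0022 0;0.619 0 0 -0.003 0;0.619 0 0 -0.0035 0;0.619 0 0 -0.004 0;0.619 0 0 -0.004 0"

```text
time: 10.0
tcp_pos: [0.4796, 0.1564, 0.0674]
ee_rot: [-0.623, 0.782, -0.0, 0.0]
contact_force: [3.6, -1.2, -2.5]
finger_gap: 0.62
finger_force: 5.5
```

```bash
python3 st.py
python3 - <<'E'
from h import *
from station import cams
c=cams.read_camera("side"); cv2.imwrite("pics/s2.png",cv2.resize(c["frame"][190:340,200:380][:,:,::-1],(720,600)))
E
```

```text
t 10.0 hand_x 1.36 back 28.31 tab -25.60 z 67.39 gap 53.91 Ftool [ 0.33 -3.74  2.5 ] M [ 0.98 -0.04 -0.05] ff 5.49
```

View pics/s2.png

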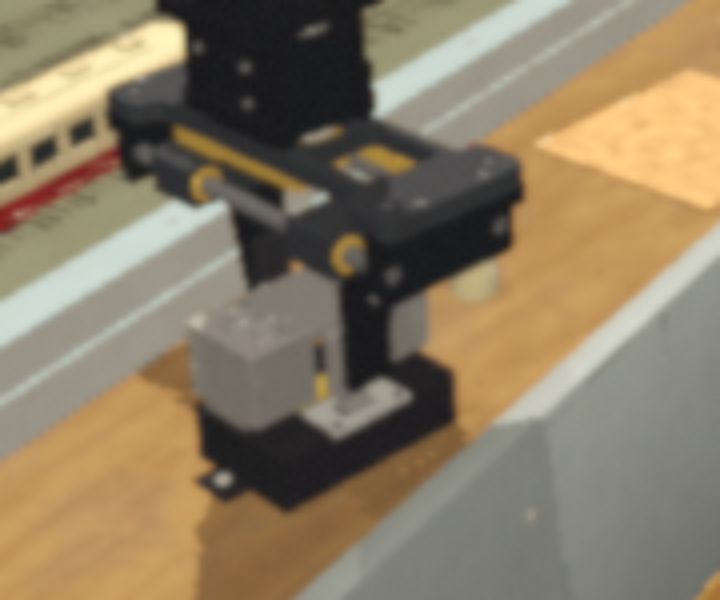

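The view shows the cover level in the jaws. Its lower edge is a few mm above the case, and the tab's foot is still in the slot. There is a small side load, so I'll relieve it and continue lifting.

move_arm:
  series: "0.619 0 -0.0002 0 0;0.619 0 -0.0003 0 0;0.619 0 -0.0003 -0.0007 0;0.619 0 -0.0003 -0.0015 0;0.619 0 -0.0003 -0.0015 0"

```text
time: 10.55
tcp_pos: [0.4794, 0.1561, 0.0688]
ee_rot: [-0.623, 0.782, 0.0, -0.0]
contact_force: [2.7, 0.1, -1.8]
finger_gap: 0.619
finger_force: 6.1
```

```bash
python3 st.py
```

```text
t 10.55 hand_x 1.24 back 28.15 tab -25.66 z 68.80 gap 53.81 Ftool [-0.67 -2.65  1.82] M [ 0.6  -0.03 -0.01] ff 6.09
```

move_arm:
  series: "0.619 0 -0.0001 -0.0007 0;0.619 0 -0.0002 -0.0015 0;0.619 0 -0.0002 -0.0022 0;0.619 0 -0.0002 -0.003 0;0.619 0 -0.0002 -0.0035 0;0.619 0 -0.0002 -0.0035 0"

```text
time: 11.15
tcp_pos: [0.4798, 0.1562, 0.0723]
ee_rot: [-0.623, 0.782, 0.0, -0.0]
contact_force: [-0.1, -0.2, -0.3]
finger_gap: 0.621
finger_force: 7.1
```

```bash
python3 st.py
```

```text
t 11.15 hand_x 1.59 back 28.59 tab -25.41 z 72.31 gap 54.00 Ftool [0.25 0.04 0.26] M [-0.   -0.03 -0.02] ff 7.09
```

move_arm:
  series: "0.619 0 0 -0.005 0;0.619 0 0 -0.012 0;0.619 0 0 -0.02 0;0.619 0 0 -0.03 0;0.619 0 0 -0.045 0;0.619 0 0 -0.06 0;0.619 0 0 -0.075 0;0.619 0 0 -0.09 0;0.619 0 0 -0.105 0;0.619 0 0 -0.118 0;0.619 0 0 -0.125 0;0.619 0 0 -0.128 0;0.619 0 0 -0.128 0"

```text
time: 12.45
tcp_pos: [0.4798, 0.1562, 0.2006]
ee_rot: [-0.623, 0.782, 0.0, 0.0]
contact_force: [0.2, 0.7, -1.1]
finger_gap: 0.623
finger_force: 7.1
```

```bash
python3 st.py
python3 - <<'E'
from h import *
from station import cams
print(*rel([.470,-.2157,.2],-13.0))
c=cams.read_camera("side"); cv2.imwrite("pics/s3.png",c["frame"][100:340,180:420][:,:,::-1])
E
```

```text
t 12.45 hand_x 1.59 back 28.68 tab -25.50 z 200.57 gap 54.17 Ftool [-0.71 -0.05  1.13] M [-0.07 -0.03 -0.03] ff 7.09
shift [ 0.3648 -0.0733  0.0004] turn 0.12 yaw 167.12 tcp [0.4798 0.1562 0.2006] t 12.45
```

View pics/s3.png

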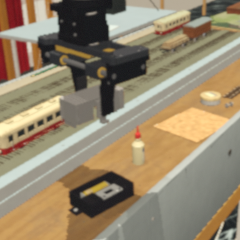

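The cover is held level in the jaws at about (95,105), and the case below is open with its cells visible. Next is the carry to the mat.

move_arm:
  series: "0.619 0.005 -0.001 0 0;0.619 0.015 -0.003 0 0;0.619 0.03 -0.006 0 0;0.619 0.05 -0.01 0 0;0.619 0.075 -0.015 0 0;0.619 0.1 -0.02 0 0;0.619 0.125 -0.025 0 0;0.619 0.15 -0.03 0 0;0.619 0.175 -0.035 0 0;0.619 0.2 -0.04 0 0;0.619 0.225 -0.045 0 0;0.619 0.25 -0.05 0 0;0.619 0.275 -0.055 0 0;0.619 0.3 -0.06 0 0;0.619 0.32 -0.064 0 0;0.619 0.338 -0.068 0 0;0.619 0.352 -0.071 0 0;0.619 0.361 -0.072 0 0;0.619 0.365 -0.073 0 0;0.619 0.365 -0.073 0 0"

```text
time: 14.5
tcp_pos: [0.4696, -0.2162, 0.2001]
ee_rot: [-0.623, 0.782, 0.0, -0.0]
contact_force: [0.5, 0.1, -0.5]
finger_gap: 0.623
finger_force: 7.1
```

```bash
python3 st.py;python3 - <<'E'
from h import *
from station import cams
print(*rel([.470,-.2157,.052],-13.0))
E
```

```text
t 14.5 hand_x 75.37 back 102.49 tab 48.25 z 200.14 gap 54.24 Ftool [-0.19 -0.49  0.53] M [-0.1   0.01  0.02] ff 7.09
shift [-0.0005 -0.0004  0.1481] turn 0.09 yaw 167.09 tcp [ 0.4696 -0.2162  0.2001] t 14.5
```

move_arm:
  series: "0.619 0 0 0.005 0;0.619 0 0 0.015 0;0.619 0 0 0.03 0;0.619 0 0 0.048 0;0.619 0 0 0.066 0;0.619 0 0 0.084 0;0.619 0 0 0.102 0;0.619 0 0 0.118 0;0.619 0 0 0.13 0;0.619 0 0 0.139 0;0.619 0 0 0.145 0;0.619 0 0 0.148 0;0.619 0 0 0.148 0;0.619 0 0 0.148 0"

```text
time: 15.9
tcp_pos: [0.4701, -0.216, 0.0527]
ee_rot: [-0.623, 0.782, -0.0, 0.0]
contact_force: [0.1, -0.3, -0.4]
finger_gap: 0.618
finger_force: 7.1
```

```bash
python3 st.py
```

```text
t 15.9 hand_x 75.90 back 102.78 tab 49.02 z 52.73 gap 53.77 Ftool [ 0.29 -0.2   0.43] M [-0.1   0.02  0.03] ff 7.09
```

Contact is expected at a TCP height of about 45.6 mm.

move_arm:
  series: "0.619 0 0 0.001 0;0.619 0 0 0.002 0;0.619 0 0 0.003 0;0.619 0 0 0.004 0;0.619 0 0 0.005 0;0.619 0 0 0.0055 0;0.619 0 0 0.006 0;0.619 0 0 0.006 0"

```text
time: 16.7
tcp_pos: [0.4697, -0.2159, 0.0461]
ee_rot: [-0.623, 0.782, 0.0, -0.0]
contact_force: [0.4, -0.0, -1.1]
finger_gap: 0.622
finger_force: 7.1
```

```bash
python3 st.py
```

```text
t 16.7 hand_x 75.44 back 102.48 tab 48.40 z 46.15 gap 54.08 Ftool [-0.07 -0.36  1.12] M [-0.06  0.01  0.  ] ff 7.09
```

move_arm:
  series: "0.619 0 0 0.0004 0;0.619 0 0 0.0008 0;0.619 0 0 0.001 0;0.619 0 0 0.001 0"

```text
time: 17.1
tcp_pos: [0.4698, -0.2159, 0.0456]
ee_rot: [-0.623, 0.782, -0.0, 0.0]
contact_force: [-1.7, 0.9, 2.1]
finger_gap: 0.621
finger_force: 6.6
```

```bash
python3 st.py
```

```text
t 17.1 hand_x 75.59 back 102.61 tab 48.58 z 45.64 gap 54.03 Ftool [-0.54  1.82 -2.05] M [-0.45 -0.13  0.02] ff 6.61
```

move_arm:
  series: "0.628 0 0.0003 0 0;0.636 0 0.0007 0 0;0.644 0 0.001 0 0;0.652 0 0.0012 0 0;0.66 0 0.0012 0 0;0.68 0 0.0005 0 0;0.7 0 0 0 0;0.75 0 0 0 0;0.8 0 0 0 0;0.85 0 0 0 0;0.9 0 0 0 0;0.95 0 0 0 0;0.95 0 0 0 0"

```text
time: 18.4
tcp_pos: [0.4698, -0.2159, 0.0453]
ee_rot: [-0.623, 0.782, -0.0, 0.0]
contact_force: [-0.5, -0.0, 0.1]
finger_gap: 0.936
finger_force: 0.0
```

```bash
python3 st.py
```

```text
t 18.4 hand_x 75.50 back 116.22 tab 34.77 z 45.27 gap 81.45 Ftool [ 0.16  0.51 -0.09] M [-0.09  0.01  0.04] ff 0.0
```

move_arm:
  series: "1 0 0 -0.003 0;1 0 0 -0.01 0;1 0 0 -0.025 0;1 0 0 -0.045 0;1 0 0 -0.07 0;1 0 0 -0.1 0;1 0 0 -0.13 0;1 0 0 -0.16 0;1 0 0 -0.185 0;1 0 0 -0.2 0;1 0 0 -0.2 0"

```text
time: 19.5
tcp_pos: [0.4709, -0.2162, 0.2484]
ee_rot: [-0.624, 0.782, -0.003, 0.002]
contact_force: [-0.3, 0.3, -0.6]
finger_gap: 1.001
finger_force: 0.0
```

```bash
python3 st.py
python3 - <<'E'
from h import *
from station import cams
c=cams.read_camera("wrist"); cv2.imwrite("pics/w3.png",c["frame"][:,:,::-1]); f=c["frame"]
s=cams.read_camera("side"); cv2.imwrite("pics/f.png",np.hstack([cv2.resize(f[:,:,::-1],(400,300)),cv2.resize(s["frame"][150:300,260:460][:,:,::-1],(400,300))]))
hsv=cv2.cvtColor(f,cv2.COLOR_RGB2HSV); b=blob((hsv[...,1]<45)&(hsv[...,2]>100),(275,100,345,300)); print(rect(c,b,.049))
E
```

```text
t 19.5 hand_x 76.64 back 120.18 tab 33.11 z 248.40 gap 87.07 Ftool [-0.19  0.4   0.61] M [-0.09  0.01  0.06] ff 0.0
[ 473.9 -216.9   98.4   44.7   77.1]
```

View pics/f.png

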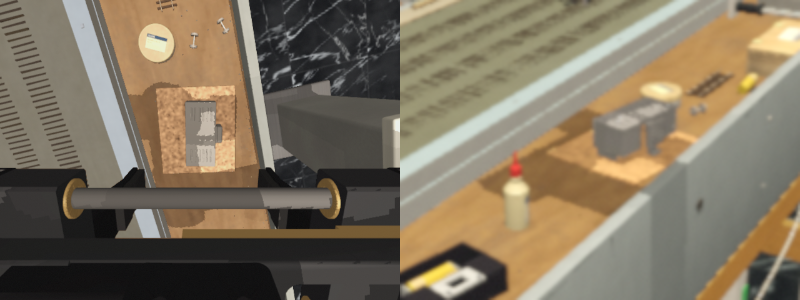

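Both views show the cover standing upright in the middle of the mat, with its measured centre about 5 mm from the mat's. The bottle and the tin are untouched and the gripper is clear.

```bash
python3 -c "
from station import workorder
print(workorder.close_job())"
```

```text
the job is handed in; nothing more can be done
None
```

The cover is off the battery box and stands upright on its legs about 1 cm from the centre of the cork mat, with the tab released after about 2.4 mm of press at no more than about 7 N from the finger; the bottle, tin and rubber were not touched and the job is handed in (no verdict was returned).

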